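# Close the washer tin with its slip-on cover

### The job

Close the open tin of washers with the larger of the two steel covers that stand on edge in the rack. First lay that cover down flat on the bench, knob up, and let go of it; then take it up again and lower it onto the tin without dropping it, and push it gently down against the stiff seal ring until it sits fully home and level on the rim, and let go. Leave the tin about where it stands, and leave the smaller cover and the other things on the bench alone.

Things in the scene. Friction and masses are not known exactly. Their poses are not given: they have to be found in the camera images.
- large_cover: Round steel cap, outer diameter 86, 12 thick; recess on the open side 79 across, 8 deep; knob 20 across stands 24 out of the closed face. Origin: on its axis, in the plane of the open edge. x axis: from the open side to the knob (knob end at x = 36 mm). Starts on edge in the rack, z up, top edge 43 above the origin, knob away from robot. Flat on the bench, knob up: x up, origin at z 0.
- small_cover: Smaller cover of the same make, 66 mm outer diameter (recess 59 mm), too small for the tin, with the same knob, standing in the other place of the rack. Origin and axes as for the larger cover. To be left alone.
- rack: Fixed low rack of dark steel: base plate 70 x 210 x 6 mm with two walls 3 mm thick along its y axis, rising to 26 mm above the bench, 14 mm apart. The covers stand between the walls, 55 mm to either side of the middle along y. Origin: centre of its underside; x is the way the knobs point.
- tin: Round metal tin, 76 mm outer diameter, 80 mm tall, full of washers, open at the top, loose on the bench (about 0.6 kg). The cover slips over the outside of its rim with 1.6 mm of play all round. A tight black rubber seal ring (85 mm across, 5 high, top about 3 to 4 mm below the rim) must be pushed down by the cover's edge, about 8 N, until the plate meets the rim. Origin: centre of underside.
- tin_rim (a point): Centre of the tin's rim, 80 mm above its underside. When the cover is fully home its origin lies on the tin's axis, 8 mm below this point.
- tape_roll: Bystander: roll of grey tape lying flat, 96 mm diameter, 24 mm high. Origin: centre of its underside.
- paint_can: Bystander: small closed can, 64 mm diameter, 100 mm tall. Origin: centre of its underside.
- bolt_box: Bystander: open cardboard box of bolts, 90 x 120 x 60 mm. Origin: centre of its underside.
There are look-alikes about, which are no part of the job. What is shaped like the large_cover but green or orange is not meant.

How it is judged:
On the way:
1. the larger cover has been laid flat on the bench, knob up, and let go (angle between large_cover's own x axis and vertical below 0.08 rad and height (world z) of large_cover below 0.006 m and contact force between the fingers and large_cover below 0.1 N and linear speed of large_cover below 0.03 m/s and contact force between large_cover and tin below 0.05 N), for 0.2 s.
At the end, for the whole second after the job is handed in: The larger cover sits knob up on the tin, its open edge 6 to 11 mm below the rim, within 4 mm of the tin's axis and 0.05 rad of level; the tin stands upright within 50 mm of its start; the smaller cover is within 30 mm of its place; cover and tin are at rest (z of large_cover in the frame of tin_rim between -0.011 and -0.006 m and horizontal distance between large_cover and tin_rim below 0.004 m and angle between the x axis of large_cover and the z axis of tin, either way round below 0.05 rad and angle between large_cover's own x axis and vertical below 0.06 rad and angle between tin's own z axis and vertical below 0.05 rad and height (world z) of tin below 0.004 m and distance of tin from where it was at the start of the episode below 0.05 m and linear speed of each of large_cover, tin below 0.02 m/s and distance of small_cover from where it was at the start of the episode below 0.03 m); the robot touches nothing.
It fails at once if the smaller cover is moved more than 30 mm (distance of small_cover from where it was at the start of the episode above 0.03 m).
It fails at once if a bystander (tape roll, can or box of bolts) is moved more than 30 mm (distance of any of tape_roll, paint_can, bolt_box from where it was at the start of the episode above 0.03 m).
It fails at once if the tin is tipped by more than 0.25 rad or shoved more than 50 mm (angle between tin's own z axis and vertical above 0.25 rad or distance of tin from where it was at the start of the episode above 0.05 m).
It fails at once if the cover is rammed onto the tin (contact force over 40 N) (contact force between large_cover and tin above 40 N).
It fails at once if the cover is let go in the air above the tin (horizontal distance between large_cover and tin_rim below 0.06 m and z of large_cover in the frame of tin_rim above 0.004 m and contact force between the fingers and large_cover below 0.05 N).
It also fails if it takes over 61 s, if anything falls off the work surface, if the arm or the gripper's body presses on something with over 40 N, if the wrist force passes 120 N, or if a joint passes its speed limit or range.

### The arm

A 7-joint arm with a two-finger parallel gripper is mounted at the origin on the work surface. World frame = base frame: x ahead of the robot, y to its left, z up, the work surface at z = 0. Lengths are in m, angles in rad, forces in N, time in s.
With the tool pointing down it reaches from about 0.4 to 0.875 m from the base axis. Payload 19.3 kg.
Tool frame: the origin (TCP) lies at the very end of the fingers, on their centre line; the grasp point (between the pads) lies 19 mm behind it; z points along the fingers, y is the line along which they close (so a half turn about z gives the same grasp; the last joint's range is limited). The gripper opens to 85 mm and grips with 20 to 120 N. Pads are 22 mm wide; open, the fingers measure 114 mm over their backs; the gripper's body (76 mm by 85 mm) begins 54 mm behind the grasp point. The pads swing forward as they close: fully open they stand 13 mm farther back than shut.
Start: joints at [-1.246, 0.521, -0.036, 1.599, 0.021, 1.021, -0.113], TCP at [0.24, 0.577, 0.231] pointing down, gripper open.
Joint ranges: [-2.91, 2.91], [-0.3, 2.13], [-1.5, 1.42], [0.17, 2.43], [-1.26, 4.41], [0.16, 1.93], [-2.52, 2.52]. Speed limits (rad/s): [1.89, 1.89, 2.39, 2.39, 3.01, 3.01, 3.01].

### API

Orientations are given as a rotation vector (axis times angle).
In Python, from bench import arm gives the robot as it stands. The module is installed in compiled form; this text tells all that it offers.
- The arm moves only by the shell command python3 -m inch 'ROWS' [OPENING]. ROWS is JSON, a list of rows, each a list of 2 entries, a list of its own where there are three numbers: the shift along the tool's x, y, z scaled (see below), then the turn, a rotation vector about the tool's x, y, z scaled (see below). In form: [[[x, y, z], [ax, ay, az]], ...]. A call has exactly 5 rows; each row is the pose to reach, as a shift and turn from the pose commanded when the call began, along the tool's axes at that moment; what a row does not reach only later rows make up. The controller multiplies each number of a shift by 500 mm and each number of a turn by 30 degrees. A row lasts 1/12 s, in which the tool goes at most 41.7 mm and 7.16 degrees, less where a joint would pass 70% of its speed; a pose out of reach is approached as far as the arm can. A call with a number of a shift or a turn outside -1 to 1 is refused whole. A call with a gripper value outside its range is refused whole. OPENING is the opening, from 0 (shut) to 1 (fully open), set as the call begins (- or left out, the last holds). The fingers move at their own pace and stop on an object; the grip force is fixed at half the most. Time passes only in rows, so rows that repeat a pose let the fingers close, or fill a call up. It gives the time, the measured TCP pose, the force, the opening and the grip force at its end, in the units of the state.
- arm.read_state(): the state, without advancing time (a new reading comes with each control period).
- arm.grab_frame(name): name is "side" or "top"; returns a dict with "pixels" (420x560x3 uint8, red, green, blue), "range_z" (420x560 float32, m along the optical axis (not along the pixel's ray), 0 where there is no reading), "vfov" (degrees; the focal length in pixels is half the picture's height over the tangent of half this angle, whatever the lens; pixels are square), "cx", "cy" (the principal point, pixels), "T" (4x4, takes a point from camera to world coordinates). Camera axes: x right, y up, looking along -z (the intrinsics and any distortion apply to the point x, -y, -z); pixel columns grow to the right and rows downward; lengths in m; the calibration is good to about 2 mm. A picture is of the moment at which its call begins.
- arm.hand_in(): hands the job in; it is judged then, once.
The state is a dict: "time_s": time; "joint_pos": joint angles; "joint_vel": joint speeds; "tau": joint torques, N m; "tool_pos": TCP position; "ee_rot": TCP orientation; "contact_force": force on the tool from outside, world axes, zero at the start; "wrist_torque": the same for the moment, N m; "width": opening from 0.0 (shut) to 1.0 (fully open); "grasp_force": force on a finger pad.
Only numpy, scipy, OpenCV 4.12 (cv2) and the standard library are available. Lean on these libraries where they do the work, as an engineer would, in place of code of your own. Each camera call takes 0.05 s, during which the arm holds its last target. There are 200 camera calls.

## Working session

There is one attempt and no reset: what is moved stays moved. The work goes in short steps, Python scripts to look and compute and a shell command to move; the robot and the scene stay as the last step left them, time stands still between calls to the robot, and variables do not carry over. Pictures are saved under pics/ and viewed, at most 10 in all, crops included, and the job is handed in when it is done.

```bash
mkdir -p pics; cat > h.py <<'E'
import numpy as np,cv2
from bench import arm
def grab(n):
    f=arm.grab_frame(n); H,W=f["range_z"].shape
    fl=H/2/np.tan(np.radians(f["vfov"])/2)
    v,u=np.mgrid[0:H,0:W]; d=f["range_z"]
    P=np.stack([(u-f["cx"])/fl*d,-(v-f["cy"])/fl*d,-d],-1)
    T=np.array(f["T"]); P=P@T[:3,:3].T+T[:3,3]
    P[d==0]=np.nan
    return f,P
def save(f,n): cv2.imwrite("pics/"+n,cv2.cvtColor(f["pixels"],cv2.COLOR_RGB2BGR))
E
python3 - <<'E'
from h import *
for n in("top","side"):
    f,P=grab(n); save(f,n+"0.png"); np.save(n+"0.npy",P)
    print({k:f[k] for k in f if k not in("pixels","range_z")})
print(arm.read_state())
E
```

```text
{'vfov': 48.5330470425681, 'cx': 283.23417192139726, 'cy': 208.3051799164163, 'T': array([[-0.00233648,  0.99271592, -0.12045601,  0.39228884],
       [-0.9999772 , -0.00308265, -0.00600858,  0.01496653],
       [-0.00633614,  0.12043923,  0.99270048,  1.2617831 ],
       [ 0.        ,  0.        ,  0.        ,  1.        ]])}
{'vfov': 49.53584386413327, 'cx': 278.0707118381145, 'cy': 218.72828004761962, 'T': array([[ 0.85309752,  0.34090818, -0.39497624,  0.01583048],
       [-0.52157854,  0.57671244, -0.62877546, -0.79458511],
       [ 0.01343301,  0.74241792,  0.66980235,  0.94821616],
       [ 0.        ,  0.        ,  0.        ,  1.        ]])}
{'time_s': 0.1, 'joint_pos': array([-1.24623742,  0.52194058, -0.03630393,  1.59989461,  0.02118205,
        1.021108  , -0.11277041]), 'joint_vel': array([-0.00036543, -0.00128567,  0.00065021, -0.00125833,  0.00069261,
        0.0004793 , -0.00039794]), 'tau': array([ 5.28705481e-03, -9.28486991e+01,  1.98510580e+00, -3.70532620e+01,
        1.82471395e-02,  5.46275871e-03,  2.10099910e-05]), 'tool_pos': array([0.24029753, 0.57666145, 0.23081236]), 'ee_rot': array([-6.16061048e-01, -3.08046573e+00,  1.50445406e-03]), 'contact_force': array([0.54220701, 0.62870561, 1.16781821]), 'wrist_torque': array([ 0.02138701,  0.04012774, -0.04870014]), 'grasp_force': 0.0, 'width': 1.001008176106184}
```

View pics/top0.png

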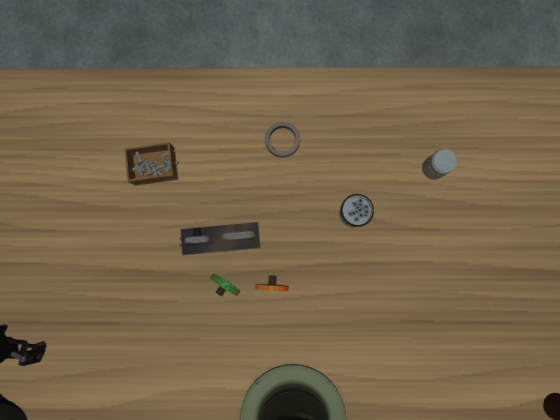

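View pics/side0.png

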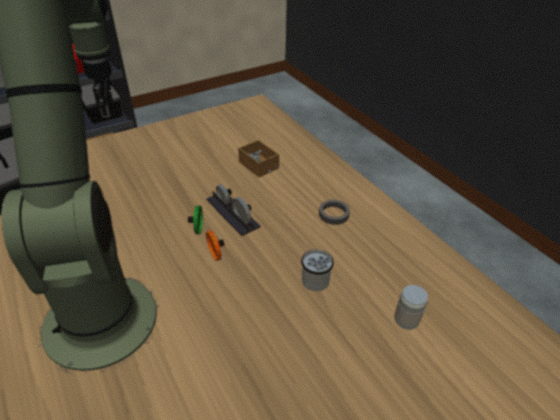

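The top view shows the rack at about (220,238), with the small cover at (196,239) and the large one at (238,236), knobs towards +x. The tin is at (357,210), the decoys at (225,285) and (272,287), the tape roll at (282,140), the can at (440,162) and the box at (151,164).

```bash
cat > m.py <<'E'
from h import *
import sys
def circ(p):
    A=np.c_[2*p,np.ones(len(p))]; s=np.linalg.lstsq(A,(p**2).sum(1),rcond=None)[0]
    return s[:2],np.sqrt(s[2]+s[0]**2+s[1]**2)
E
python3 - <<'E'
from m import *
for n in("top","side"):
    P=np.load(n+"0.npy")
    for nm,(u0,u1,v0,v1) in ({"bench":(300,340,280,300),"tin":(335,380,188,232),"rack":(175,265,215,258)} if n=="top" else {"bench":(260,300,290,320),"tin":(298,338,248,295),"rack":(200,265,180,235)}).items():
        Q=P[v0:v1,u0:u1].reshape(-1,3);Q=Q[~np.isnan(Q[:,0])]
        if nm=="bench": print(n,"bench z",np.median(Q[:,2]),Q[:,2].std())
        if nm=="tin":
            q=Q[Q[:,2]>.074]; print("tin top",len(q),q.min(0),q.max(0),np.median(q[:,2]))
            print(" minEnclosing",cv2.minEnclosingCircle(q[:,:2].astype(np.float32)))
            print(np.histogram(Q[:,2],bins=np.arange(-.01,.1,.01)))
        if nm=="rack":
            for side,s in(("large",Q[:,1]<0.16),("small",Q[:,1]>=0.16)):
                q=Q[(Q[:,2]>.03)&s]; print(side,len(q)); 
                if len(q): print(q.min(0),q.max(0),q.mean(0), cv2.minAreaRect((q[:,:2]*1000).astype(np.float32)))
            q=Q[(Q[:,2]>.004)]; print("rack",cv2.minAreaRect((q[:,:2]*1000).astype(np.float32)))
for n,(u0,u1,v0,v1) in {"top":(170,390,180,300),"side":(185,345,170,300)}.items():
    im=cv2.imread(f"pics/{n}0.png")[v0:v1,u0:u1]; s=3.6
    cv2.imwrite(f"pics/{n}0c.png",cv2.resize(im,None,fx=s,fy=s,interpolation=2)[:600,:800]*1)
E
```

```text
top bench z 0.00022390811598493876 0.0023333890015182763
tin top 501 [ 0.48988542 -0.20799134  0.07401108] [ 0.57268533 -0.12496597  0.08640054] 0.07742502199100487
 minEnclosing ((0.5311172604560852, -0.1670488864183426), 0.042722031474113464)
(array([517, 561,  15,  11,  11,   2,   0, 150, 612,  96]), array([-0.01,  0.  ,  0.01,  0.02,  0.03,  0.04,  0.05,  0.06,  0.07,
        0.08,  0.09]))
large 186
[0.45766697 0.09558641 0.03120344] [0.49838553 0.15943172 0.09866153] [0.47558823 0.13136268 0.07473751] ((481.1785583496094, 129.9560546875), (39.90978240966797, 64.23556518554688), 9.33126163482666)
small 224
[0.44754238 0.16144774 0.03036576] [0.4890702  0.29011347 0.08922798] [0.4656695  0.23250484 0.06029485] ((470.15948486328125, 226.31961059570312), (39.21563720703125, 129.56423950195312), 2.681488275527954)
rack ((470.30950927734375, 195.35609436035156), (241.86370849609375, 113.54389190673828), 89.86040496826172)
side bench z -0.00014482273079974295 0.0018646092674847435
tin top 409 [ 0.48992184 -0.20939982  0.07400323] [ 0.57430531 -0.12448601  0.08498209] 0.07710068604883802
 minEnclosing ((0.5325126051902771, -0.16754034161567688), 0.04363950714468956)
(array([409, 427,  74,  65,  75,  64,  77, 110, 539,  36]), array([-0.01,  0.  ,  0.01,  0.02,  0.03,  0.04,  0.05,  0.06,  0.07,
        0.08,  0.09]))
large 246
[0.33219328 0.05104833 0.03013909] [0.5007388  0.15976112 0.09386578] [0.4572073  0.11800268 0.06504313] ((417.8558349609375, 97.88780975341797), (186.8842315673828, 62.94681930541992), 26.87820816040039)
small 243
[0.3595411  0.1603254  0.03005002] [0.49169809 0.2795559  0.08443594] [0.45556995 0.22189827 0.05036593] ((428.6772155761719, 227.31851196289062), (114.36585235595703, 117.8870620727539), 78.46630859375)
rack ((451.51690673828125, 187.5381317138672), (350.2447204589844, 212.47177124023438), 58.332218170166016)
```

View pics/top0c.png

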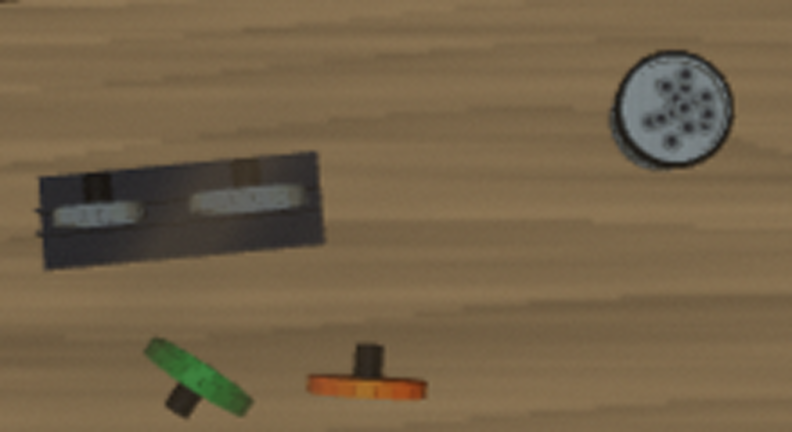

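The crop shows the rack turned by about 5°, its corners at crop (38,178), (318,152), (325,242) and (45,268). The large cover, about 110 px wide, is on the right. Next I compute the rack pose from the corners and cross-check it against the cover's own points.

```bash
cat >> h.py <<'E'
def proj(f,uv,z):
    "ray through pixel met with plane z"
    H=f["pixels"].shape[0]; fl=H/2/np.tan(np.radians(f["vfov"])/2); T=np.array(f["T"])
    uv=np.atleast_2d(uv).astype(float)
    d=np.c_[(uv[:,0]-f["cx"])/fl,-(uv[:,1]-f["cy"])/fl,-np.ones(len(uv))]@T[:3,:3].T
    return T[:3,3]+d*((z-T[2,3])/d[:,2])[:,None]
from scipy.spatial.transform import Rotation as R
def plan(pos,Rt):
    "shift and turn in units from the present pose; Rt = Rotation target"
    s=arm.read_state(); R0=R.from_rotvec(s["ee_rot"])
    print("shift",np.round(R0.inv().apply(np.array(pos)-s["tool_pos"])/.5,4),"turn",np.round((R0.inv()*Rt).as_rotvec()/np.radians(30),4),"t",s["time_s"],"F",np.round(s["contact_force"],1))
def frame(z,y):
    z=np.array(z,float);z/=np.linalg.norm(z);y=np.array(y,float);y-=z*(y@z);y/=np.linalg.norm(y)
    return R.from_matrix(np.c_[np.cross(y,z),y,z])
E
python3 - <<'E'
from h import *
from m import circ
f,P=grab("top")
c=np.array([(38,178),(318,152),(325,242),(45,268)])/3.6+[170,180]-.36
W=proj(f,c,.006); print(W, W.mean(0),[np.linalg.norm(W[i]-W[i-1]) for i in range(4)])
im=f["pixels"]
for n,(u0,u1,v0,v1),z in(("small",(180,211,228,248),.072),("large",(217,262,226,246),.092)):
    # rim (bright) pixels
    g=im[v0:v1,u0:u1].max(2); vv,uu=np.nonzero(g>95); r=cv2.minAreaRect(np.c_[uu+u0,vv+v0].astype(np.float32)); print(n,len(uu),r, proj(f,r[0],z))
    Q=P[v0:v1,u0:u1][g>95]; print(np.nanmean(Q,0),np.nanmin(Q,0),np.nanmax(Q,0))
for nm,uv in dict(tape=(282,140),can=(443,158),box=(151,164)).items(): print(nm,proj(f,uv,.1 if nm=="can" else .02))
g,S=grab("side")
for nm,A in(("top",P),("side",S)):
    q=A.reshape(-1,3);q=q[(abs(q[:,0]-.48)<.06)&(abs(q[:,1]-.13)<.06)&(q[:,2]>.035)&(q[:,0]>.43)]
    e=np.array([.9957,.093]);n=np.array([-.093,.9957])
    print(nm,"z",np.percentile(q[:,2],[5,50,98]),"along x",np.percentile(q[:,:2]@e,[2,10,50,90,98]),"y",np.percentile(q[:,:2]@n,[1,10,50,90,99]))
E
```

```text
[[0.48891674 0.30140659 0.006     ]
 [0.50791172 0.09103687 0.006     ]
 [0.44040297 0.08552211 0.006     ]
 [0.42158535 0.29453524 0.006     ]] [0.4647042 0.1931252 0.006    ] [np.float64(0.06768110206164894), np.float64(0.21122554290487652), np.float64(0.06773362568018218), np.float64(0.209858503175584)]
small 99 ((192.0, 237.5), (19.0, 24.0), 90.0) [[0.46219446 0.25560428 0.072     ]]
[0.46172867 0.26092102 0.04779436] [ 0.44073864  0.22597728 -0.00386379] [0.49242268 0.30373042 0.07604198]
large 173 ((242.5, 235.5), (19.0, 37.0), 90.0) [[0.46570108 0.12458578 0.092     ]]
[0.47000356 0.12489182 0.05376352] [ 0.44565703  0.08272383 -0.00490031] [0.49757036 0.1740095  0.09586009]
tape [[0.73109923 0.02541756 0.02      ]]
can [[ 0.66071819 -0.38412944  0.1       ]]
box [[0.66555673 0.38210867 0.02      ]]
top z [0.05249138 0.07950263 0.09350237] along x [0.47395274 0.47537136 0.48170027 0.50145042 0.50833811] y [0.0517963  0.06247262 0.09263046 0.12350537 0.13365684]
side z [0.03710039 0.06009285 0.09289463] along x [0.47565812 0.47715778 0.48398921 0.487261   0.50942794] y [0.04956259 0.05491559 0.08949103 0.12966186 0.13597816]
```

```bash
cat > g1.py <<'E'
from h import *
import sys
e=np.array([.9957,.093,0]);n=np.array([-.093,.9957,0]);u=np.array([0,0,1.])
K=e*.499+n*.0932+u*.049
a=np.radians(15); z=-np.sin(a)*e-np.cos(a)*u
back=float(sys.argv[1]); R0=R.from_rotvec(arm.read_state()["ee_rot"])
rs=[frame(z,s*n) for s in(1,-1)]; Rt=min(rs,key=lambda r:(R0.inv()*r).magnitude())
p=K+.003*e+z*(.015-back)
print(p); plan(p,Rt)
E
python3 g1.py .13
python3 - <<'E'
from h import *
print(R.from_rotvec(arm.read_state()["ee_rot"]).as_matrix().round(3))
E
```

```text
[0.52081    0.14225331 0.16008147]
shift [-0.852  -0.5862  0.1422] turn [ 0.1207  0.4898 -0.9267] t 0.2 F [ 0.3  0.  -0.3]
[[-0.923  0.385 -0.   ]
 [ 0.385  0.923 -0.001]
 [-0.    -0.001 -1.   ]]
```

```bash
python3 -m inch '[[[-0.04,-0.03,0],[0.01,0.03,-0.06]],[[-0.1,-0.07,0],[0.02,0.08,-0.15]],[[-0.16,-0.11,0],[0.03,0.12,-0.25]],[[-0.22,-0.15,0],[0.04,0.16,-0.35]],[[-0.28,-0.19,0],[0.05,0.2,-0.45]]]' 0.6
python3 g1.py .13
```

```text
time_s: 0.62
tool_pos: [0.3337, 0.4338, 0.2313]
ee_rot: [-0.237, -3.024, 0.007]
contact_force: [0.9, 0.4, 1.2]
width: 0.603
grasp_force: 0.0
[0.52081    0.14225331 0.16008147]
shift [-0.4734 -0.5161  0.0989] turn [ 0.0624  0.2892 -0.4717] t 0.6167 F [0.9 0.4 1.2]
```

```bash
python3 -m inch '[[[-0.05,-0.055,0],[0.01,0.06,-0.1]],[[-0.1,-0.11,0],[0.02,0.12,-0.2]],[[-0.15,-0.165,0],[0.03,0.18,-0.3]],[[-0.2,-0.22,0],[0.05,0.25,-0.4]],[[-0.25,-0.275,0.02],[0.06,0.29,-0.47]]]'
python3 g1.py .13
```

```text
time_s: 1.03
tool_pos: [0.4348, 0.2784, 0.2109]
ee_rot: [0.132, -2.878, 0.014]
contact_force: [1.4, -0.2, 0.2]
width: 0.603
grasp_force: 0.0
[0.52081    0.14225331 0.16008147]
shift [-0.1677 -0.287   0.0597] turn [ 0.0056  0.0013 -0.0023] t 1.0333 F [ 1.4 -0.2  0.2]
```

```bash
python3 -m inch '[[[-0.035,-0.06,0.01],[0,0,0]],[[-0.08,-0.13,0.03],[0,0,0]],[[-0.12,-0.2,0.04],[0,0,0]],[[-0.155,-0.265,0.055],[0,0,0]],[[-0.168,-0.287,0.06],[0,0,0]]]'
python3 g1.py 0
python3 - <<'E'
from h import *
f,_=grab("side"); cv2.imwrite("pics/s1.png",cv2.resize(f["pixels"][60:300,60:380,::-1],None,fx=2.4,fy=2.4))
E
```

```text
time_s: 1.45
tool_pos: [0.5206, 0.1378, 0.1575]
ee_rot: [0.121, -2.877, 0.019]
contact_force: [0.7, -1.2, -0.0]
width: 0.601
grasp_force: 0.0
[0.48730821 0.13912419 0.03451111]
shift [1.000e-04 8.800e-03 2.547e-01] turn [ 0.0001 -0.0007 -0.018 ] t 1.45 F [ 0.7 -1.2 -0. ]
```

View pics/s1.png

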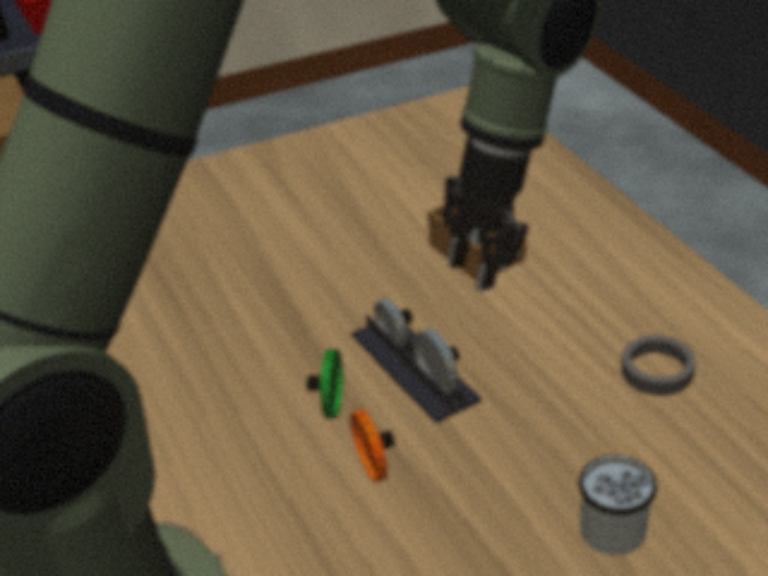

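The gripper is above the knob of the large cover (image ~(480,280)), and the path down is clear.

```bash
python3 -m inch '[[[0,0.004,0.03],[0,0,0]],[[0,0.004,0.07],[0,0,0]],[[0,0.004,0.11],[0,0,0]],[[0,0.004,0.15],[0,0,0]],[[0,0.004,0.17],[0,0,0]]]'
python3 g1.py 0; python3 g1.py 0.004
```

```text
time_s: 1.92
tool_pos: [0.4954, 0.1439, 0.0753]
ee_rot: [0.129, -2.875, 0.017]
contact_force: [-0.2, 0.4, -1.0]
width: 0.599
grasp_force: 0.0
[0.48730821 0.13912419 0.03451111]
shift [-0.0049 -0.0081  0.0832] turn [ 0.0023 -0.0031 -0.0058] t 1.9167 F [-0.2  0.4 -1. ]
[0.48833903 0.13922047 0.03837482]
shift [-0.0049 -0.0081  0.0752] turn [ 0.0023 -0.0031 -0.0058] t 1.9167 F [-0.2  0.4 -1. ]
```

```bash
python3 -m inch '[[[0,0,0.01],[0,0,0]],[[0,0,0.025],[0,0,0]],[[0,0,0.035],[0,0,0]],[[0,0,0.04],[0,0,0]],[[0,0,0.04],[0,0,0]]]'
python3 g1.py 0
```

```text
time_s: 2.33
tool_pos: [0.4918, 0.1432, 0.0577]
ee_rot: [0.128, -2.878, 0.016]
contact_force: [0.5, 0.6, 0.4]
width: 0.598
grasp_force: 0.0
[0.48730821 0.13912419 0.03451111]
shift [-0.0027 -0.0073  0.0473] turn [ 0.003   0.0014 -0.007 ] t 2.3333 F [0.5 0.6 0.4]
```

```bash
python3 -m inch '[[[-0.002,-0.005,0.005],[0,0,0]],[[-0.002,-0.007,0.02],[0,0,0]],[[-0.002,-0.007,0.035],[0,0,0]],[[-0.002,-0.007,0.045],[0,0,0]],[[-0.002,-0.007,0.047],[0,0,0]]]'
python3 -m inch '[[[0,0,0],[0,0,0]],[[0,0,0],[0,0,0]],[[0,0,0],[0,0,0]],[[0,0,0],[0,0,0]],[[0,0,0],[0,0,0]]]'
python3 g1.py 0
```

```text
time_s: 2.75
tool_pos: [0.4861, 0.139, 0.0337]
ee_rot: [0.129, -2.876, 0.017]
contact_force: [0.8, 0.3, 0.5]
width: 0.597
grasp_force: 0.0
time_s: 3.17
tool_pos: [0.4871, 0.1392, 0.0349]
ee_rot: [0.129, -2.878, 0.016]
contact_force: [0.5, -0.6, 0.3]
width: 0.602
grasp_force: 0.0
[0.48730821 0.13912419 0.03451111]
shift [-0.0006 -0.0003  0.0007] turn [ 0.0031  0.002  -0.007 ] t 3.1667 F [ 0.5 -0.6  0.3]
```

On target. Close on the knob.

```bash
python3 -m inch '[[[0,0,0],[0,0,0]],[[0,0,0],[0,0,0]],[[0,0,0],[0,0,0]],[[0,0,0],[0,0,0]],[[0,0,0],[0,0,0]]]' 0
python3 -m inch '[[[0,0,0],[0,0,0]],[[0,0,0],[0,0,0]],[[0,0,0],[0,0,0]],[[0,0,0],[0,0,0]],[[0,0,0],[0,0,0]]]'
```

```text
time_s: 3.58
tool_pos: [0.4872, 0.1394, 0.0349]
ee_rot: [0.129, -2.878, 0.016]
contact_force: [0.6, 1.3, 3.3]
width: 0.211
grasp_force: 58.4
time_s: 4.0
tool_pos: [0.4872, 0.1393, 0.0349]
ee_rot: [0.129, -2.878, 0.016]
contact_force: [2.3, 1.0, 5.2]
width: 0.211
grasp_force: 58.4
```

```bash
python3 -m inch '[[[0.003,0,-0.01],[0,0,0]],[[0.01,0,-0.04],[0,0,0]],[[0.021,0,-0.077],[0,0,0]],[[0.036,0,-0.135],[0,0,0]],[[0.052,0,-0.193],[0,0,0]]]'
python3 -m inch '[[[0.015,0,-0.055],[0,0,0]],[[0.026,0,-0.1],[0,0,0]],[[0.036,0,-0.13],[0,0,0]],[[0.04,0,-0.15],[0,0,0]],[[0.04,0,-0.15],[0,0,0]]]'
python3 - <<'E'
from h import *
f,_=grab("side"); cv2.imwrite("pics/s2.png",cv2.resize(f["pixels"][60:300,60:380,::-1],None,fx=2.4,fy=2.4))
E
```

```text
time_s: 4.42
tool_pos: [0.486, 0.1387, 0.1355]
ee_rot: [0.128, -2.876, 0.017]
contact_force: [0.1, 0.8, -0.6]
width: 0.212
grasp_force: 58.8
time_s: 4.83
tool_pos: [0.4874, 0.1391, 0.2139]
ee_rot: [0.129, -2.88, 0.015]
contact_force: [-0.6, 0.5, -0.2]
width: 0.21
grasp_force: 58.8
```

View pics/s2.png

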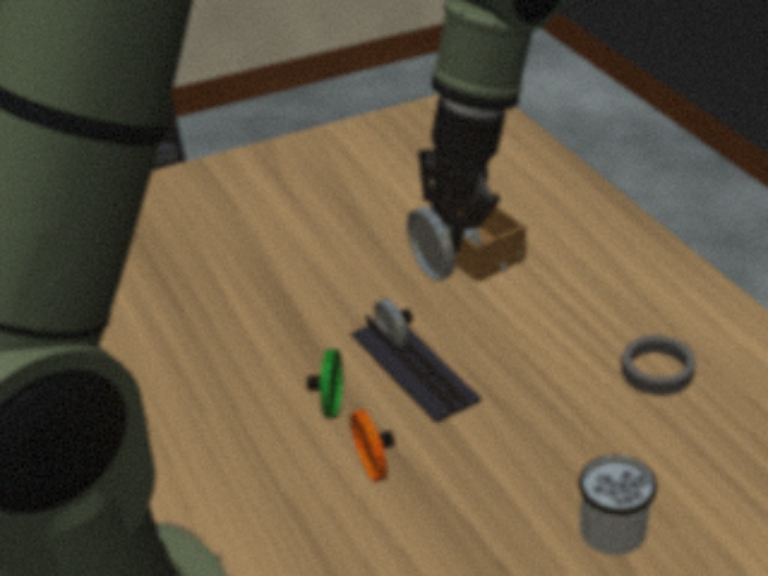

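The cover is lifted cleanly, upright at (430,243); the small cover has not moved. Next I carry it to the free area on the right and tilt it.

```bash
cat > g2.py <<'E'
from h import *
import sys
x,y,z,yaw,al=map(float,sys.argv[1:6]); yaw,al=np.radians([yaw,al])
e=np.array([np.cos(yaw),np.sin(yaw),0]);n=np.array([-e[1],e[0],0]);u=np.array([0,0,1.])
plan([x,y,z],frame(np.sin(al)*e-np.cos(al)*u,n))
E
python3 g2.py .44 -.38 .22 -40 20; python3 g2.py .48 -.03 .23 -9 -7
```

```text
shift [ 0.1837 -1.0255  0.0329] turn [ 0.0687 -1.1028  1.5245] t 4.8833 F [ 0.9 -1.  -0.8]
shift [ 0.0515 -0.3354 -0.0226] turn [-0.0884 -0.2626  0.4622] t 4.8833 F [ 0.9 -1.  -0.8]
```

```bash
python3 -m inch '[[[0.01,-0.05,-0.01],[0,-0.05,0.08]],[[0.02,-0.12,-0.015],[-0.02,-0.1,0.16]],[[0.03,-0.19,-0.02],[-0.04,-0.15,0.26]],[[0.04,-0.26,-0.02],[-0.06,-0.2,0.36]],[[0.05,-0.33,-0.02],[-0.09,-0.26,0.46]]]'
python3 g2.py .46 -.2 .23 -25 7
```

```text
time_s: 5.3
tool_pos: [0.4792, -0.0287, 0.2271]
ee_rot: [-0.238, -3.008, -0.015]
contact_force: [1.2, 0.4, -1.1]
width: 0.21
grasp_force: 58.8
shift [-0.0151 -0.3443 -0.0077] turn [-0.0008 -0.469   0.5327] t 5.3 F [ 1.2  0.4 -1.1]
```

```bash
python3 -m inch '[[[0,-0.07,0],[0,-0.09,0.1]],[[0,-0.14,0],[0,-0.18,0.2]],[[-0.01,-0.21,0],[0,-0.27,0.3]],[[-0.01,-0.28,0],[0,-0.37,0.42]],[[-0.015,-0.34,-0.005],[0,-0.46,0.53]]]'
python3 g2.py .44 -.38 .22 -40 20
```

```text
time_s: 5.72
tool_pos: [0.4594, -0.1986, 0.2284]
ee_rot: [0.656, 2.954, -0.041]
contact_force: [1.1, -0.2, -1.6]
width: 0.211
grasp_force: 58.8
shift [-0.1156 -0.3451  0.031 ] turn [ 0.1131 -0.4383  0.4864] t 5.7167 F [ 1.1 -0.2 -1.6]
```

```bash
python3 -m inch '[[[-0.02,-0.07,0.01],[0.02,-0.09,0.1]],[[-0.045,-0.14,0.015],[0.04,-0.18,0.2]],[[-0.07,-0.21,0.02],[0.06,-0.27,0.3]],[[-0.1,-0.29,0.03],[0.09,-0.37,0.42]],[[-0.116,-0.345,0.03],[0.11,-0.44,0.49]]]'
python3 g2.py .44 -.38 .22 -40 45; python3 -c "
from h import *
print(arm.read_state()['joint_pos'])"
```

```text
time_s: 6.13
tool_pos: [0.4411, -0.3804, 0.2199]
ee_rot: [0.963, 2.637, -0.168]
contact_force: [0.0, 0.2, -1.6]
width: 0.207
grasp_force: 58.8
shift [ 0.002  -0.0008 -0.0009] turn [ 7.000e-04 -8.322e-01 -4.900e-03] t 6.1333 F [ 0.   0.2 -1.6]
[ 0.38620502  0.32858121  0.25323565  2.03830629 -0.12375422  0.43813545
  1.58551314]
```

```bash
python3 -m inch '[[[0,0,0],[0,-0.15,0]],[[0,0,0],[0,-0.32,0]],[[0,0,0],[0,-0.5,0]],[[0,0,0],[0,-0.68,0]],[[0,0,0],[0,-0.83,0]]]'
python3 g2.py .45 -.39 .12 -40 50; python3 -c "
from h import *
print(arm.read_state()['joint_pos'])"
```

```text
time_s: 6.55
tool_pos: [0.4266, -0.3791, 0.2093]
ee_rot: [0.92, 2.5, -0.274]
contact_force: [-0.4, -1.1, -1.8]
width: 0.209
grasp_force: 59.0
shift [0.0429 0.019  0.1799] turn [-0.058  -0.7005  0.0124] t 6.55 F [-0.4 -1.1 -1.8]
[0.50580182 0.28714538 0.07536005 2.19900926 0.42067079 0.17224445
 1.04088475]
```

```bash
python3 g2.py .45 -.38 .22 -67 20;python3 g2.py .45 -.38 .22 -70 25; python3 g2.py .45 -.38 .22 -100 30
```

```text
shift [-0.0428  0.0286 -0.0017] turn [0.3154 0.3065 0.8164] t 6.55 F [-0.4 -1.1 -1.8]
shift [-0.0428  0.0286 -0.0017] turn [0.396  0.1435 0.8902] t 6.55 F [-0.4 -1.1 -1.8]
shift [-0.0428  0.0286 -0.0017] turn [ 0.9298 -0.0035  1.7404] t 6.55 F [-0.4 -1.1 -1.8]
```

```bash
python3 -m inch '[[[-0.01,0,0],[0.06,0.06,0.16]],[[-0.02,0.01,0],[0.12,0.12,0.32]],[[-0.03,0.02,0],[0.19,0.18,0.49]],[[-0.04,0.025,0],[0.25,0.24,0.65]],[[-0.043,0.029,0],[0.31,0.3,0.81]]]'
python3 g2.py .45 -.38 .22 -95 30; python3 -c "
from h import *
print(arm.read_state()['joint_pos'])"
```

```text
time_s: 6.97
tool_pos: [0.4518, -0.3802, 0.2201]
ee_rot: [1.564, 2.364, -0.275]
contact_force: [-0.7, -0.3, -1.3]
width: 0.211
grasp_force: 58.9
shift [ 0.0018 -0.0031 -0.0004] turn [ 0.4007 -0.3231  0.8457] t 6.9667 F [-0.7 -0.3 -1.3]
[0.3089513  0.35985153 0.21328914 1.9851346  0.27282111 0.54076368
 0.68434656]
```

```bash
python3 -m inch '[[[0,0,0],[0.08,-0.06,0.17]],[[0,0,0],[0.16,-0.12,0.34]],[[0,0,0],[0.24,-0.19,0.51]],[[0,0,0],[0.32,-0.25,0.68]],[[0,0,0],[0.4,-0.32,0.845]]]'
python3 g2.py .45 -.38 .17 -105 50; python3 -c "
from h import *
print(arm.read_state()['joint_pos'])"
```

```text
time_s: 7.38
tool_pos: [0.4509, -0.3806, 0.2203]
ee_rot: [2.017, 1.847, -0.542]
contact_force: [-0.6, -0.4, -2.5]
width: 0.209
grasp_force: 58.9
shift [ 0.0515 -0.002   0.0865] turn [ 0.2169 -0.6605  0.2542] t 7.3833 F [-0.6 -0.4 -2.5]
[-0.0803777   0.47368682  0.54014112  1.96871801  0.4490964   0.64153918
 -0.04448322]
```

```bash
python3 -m inch '[[[0.01,0,0.017],[0.04,-0.13,0.05]],[[0.02,0,0.034],[0.09,-0.26,0.1]],[[0.03,0,0.05],[0.13,-0.4,0.15]],[[0.04,0,0.07],[0.18,-0.53,0.2]],[[0.05,0,0.086],[0.22,-0.66,0.25]]]'
python3 g2.py .45 -.38 .11 -105 58; python3 -c "
from h import *
print(arm.read_state()['joint_pos'])"
```

```text
time_s: 7.8
tool_pos: [0.4514, -0.3804, 0.1703]
ee_rot: [1.945, 1.502, -0.912]
contact_force: [0.7, -0.1, -2.1]
width: 0.211
grasp_force: 59.0
shift [ 0.0927 -0.0025  0.0773] turn [ 0.0042 -0.2632  0.01  ] t 7.8 F [ 0.7 -0.1 -2.1]
[-0.37631727  0.82600056  0.77779505  1.99556278  0.60092858  0.61360692
 -0.54964355]
```

```bash
python3 g2.py .45 -.38 .06 -105 52; python3 - <<'E'
from h import *
f,_=grab("side"); cv2.imwrite("pics/s3.png",cv2.resize(f["pixels"][100:420,60:480,::-1],None,fx=1.8,fy=1.8))
E
```

```text
shift [ 0.1694 -0.0022  0.1414] turn [ 0.0037 -0.0632  0.0102] t 7.8 F [ 0.7 -0.1 -2.1]
```

View pics/s3.png

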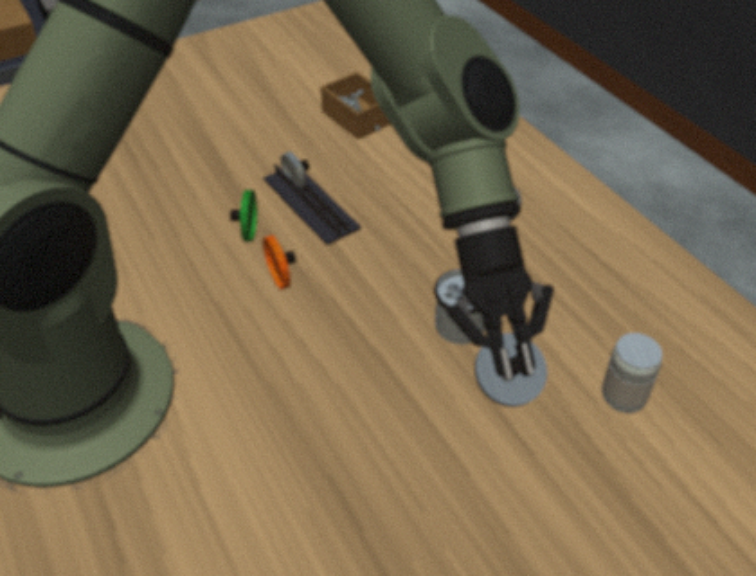

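The cover is tilted and held knob up at (510,370). The wrist would come down near the tin at (460,305), so I shift 40 mm further away while lowering.

```bash
python3 g2.py .44 -.42 .07 -105 50; python3 g2.py .44 -.42 .11 -105 50
```

```text
shift [ 0.093  -0.0005  0.1894] turn [-0.0008  0.0145  0.0208] t 7.85 F [ 2.5  5.8 -8.9]
shift [ 0.0313 -0.0012  0.1385] turn [-0.0008  0.0145  0.0208] t 7.85 F [ 2.5  5.8 -8.9]
```

```bash
python3 -m inch '[[[0.005,0,0.025],[0,0,0]],[[0.01,0,0.06],[0,0,0]],[[0.02,0,0.1],[0,0,0]],[[0.03,0,0.13],[0,0,0]],[[0.031,0,0.14],[0,0,0]]]'
python3 -m inch '[[[0.01,0,0.01],[0,0,0]],[[0.025,0,0.02],[0,0,0]],[[0.04,0,0.03],[0,0,0]],[[0.055,0,0.045],[0,0,0]],[[0.062,0,0.051],[0,0,0]]]'
python3 g2.py .44 -.42 .04 -105 50;python3 -c "
from h import *
print(arm.read_state()['joint_pos'])"
```

```text
time_s: 8.27
tool_pos: [0.4386, -0.4237, 0.1126]
ee_rot: [1.949, 1.506, -0.91]
contact_force: [-1.4, 0.8, -2.3]
width: 0.208
grasp_force: 59.0
time_s: 8.68
tool_pos: [0.4407, -0.4218, 0.0729]
ee_rot: [1.947, 1.505, -0.907]
contact_force: [-0.3, -0.4, -0.9]
width: 0.21
grasp_force: 59.0
shift [ 0.0523 -0.002   0.04  ] turn [ 0.0051 -0.0056  0.0116] t 8.6833 F [-0.3 -0.4 -0.9]
[-0.28467842  1.04115221  0.76530156  1.99615953  0.62057775  0.39611874
 -0.65411546]
```

Down in world z: 1 mm = (.0015, 0, .0013) units.

```bash
python3 -m inch '[[[0.008,0,0.006],[0,0,0]],[[0.02,0,0.016],[0,0,0]],[[0.035,0,0.03],[0,0,0]],[[0.047,0,0.039],[0,0,0]],[[0.05,0,0.041],[0,0,0]]]'
python3 -m inch '[[[0.001,0,0.001],[0,0,0]],[[0.003,0,0.0025],[0,0,0]],[[0.0045,0,0.004],[0,0,0]],[[0.006,0,0.005],[0,0,0]],[[0.006,0,0.005],[0,0,0]]]'
python3 -m inch '[[[0.001,0,0.001],[0,0,0]],[[0.002,0,0.002],[0,0,0]],[[0.003,0,0.0025],[0,0,0]],[[0.004,0,0.0033],[0,0,0]],[[0.0045,0,0.004],[0,0,0]]]'
```

```text
time_s: 9.1
tool_pos: [0.4402, -0.4217, 0.0405]
ee_rot: [1.947, 1.505, -0.908]
contact_force: [-0.1, 0.5, -1.9]
width: 0.21
grasp_force: 59.0
time_s: 9.52
tool_pos: [0.4406, -0.422, 0.0383]
ee_rot: [1.948, 1.503, -0.907]
contact_force: [-1.1, -0.4, -0.5]
width: 0.212
grasp_force: 59.0
time_s: 9.93
tool_pos: [0.4405, -0.422, 0.0351]
ee_rot: [1.948, 1.503, -0.907]
contact_force: [-0.9, -0.3, -1.0]
width: 0.213
grasp_force: 59.0
```

```bash
python3 -m inch '[[[0.001,0,0.001],[0,0,0]],[[0.002,0,0.002],[0,0,0]],[[0.003,0,0.0025],[0,0,0]],[[0.0035,0,0.003],[0,0,0]],[[0.0035,0,0.003],[0,0,0]]]'
python3 -m inch '[[[0.001,0,0.001],[0,0,0]],[[0.002,0,0.002],[0,0,0]],[[0.003,0,0.0025],[0,0,0]],[[0.0035,0,0.003],[0,0,0]],[[0.0035,0,0.003],[0,0,0]]]'
python3 -m inch '[[[0.001,0,0.001],[0,0,0]],[[0.002,0,0.002],[0,0,0]],[[0.003,0,0.0025],[0,0,0]],[[0.0035,0,0.003],[0,0,0]],[[0.0035,0,0.003],[0,0,0]]]'
```

```text
time_s: 10.35
tool_pos: [0.4404, -0.4221, 0.0328]
ee_rot: [1.948, 1.503, -0.907]
contact_force: [-0.2, 0.3, -1.5]
width: 0.212
grasp_force: 59.0
time_s: 10.77
tool_pos: [0.4406, -0.4223, 0.0316]
ee_rot: [1.947, 1.502, -0.908]
contact_force: [0.1, 11.3, 16.9]
width: 0.214
grasp_force: 61.1
time_s: 11.18
tool_pos: [0.441, -0.4224, 0.0308]
ee_rot: [1.946, 1.5, -0.909]
contact_force: [2.1, 30.8, 45.0]
width: 0.213
grasp_force: 64.5
```

```bash
python3 -m inch '[[[-0.002,0,-0.002],[0,0,0]],[[-0.0055,0,-0.0048],[0,0,0]],[[-0.0055,0,-0.0048],[0,0,0]],[[-0.0055,0,-0.0048],[0,0,0]],[[-0.0055,0,-0.0048],[0,0,0]]]'
python3 -m inch '[[[0,0,0],[0,0,0]],[[0,0,0],[0,0,0]],[[0,0,0],[0,0,0]],[[0,0,0],[0,0,0]],[[0,0,0],[0,0,0]]]' 0.5
python3 - <<'E'
from h import *
f,_=grab("side"); cv2.imwrite("pics/s4.png",cv2.resize(f["pixels"][200:380,220:460,::-1],None,fx=3,fy=3))
E
```

```text
time_s: 11.6
tool_pos: [0.4406, -0.4221, 0.032]
ee_rot: [1.947, 1.503, -0.907]
contact_force: [1.3, 4.8, 7.6]
width: 0.215
grasp_force: 59.9
time_s: 12.02
tool_pos: [0.4404, -0.4221, 0.0318]
ee_rot: [1.948, 1.503, -0.907]
contact_force: [-0.0, 0.6, 0.1]
width: 0.5
grasp_force: 0.0
```

View pics/s4.png

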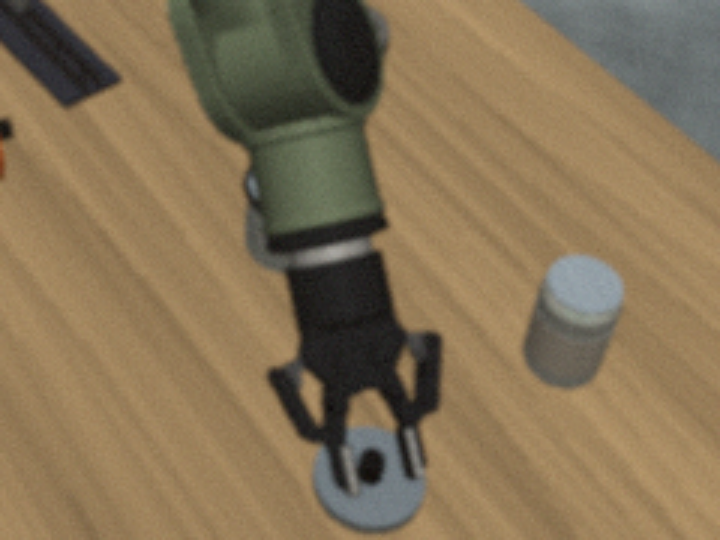

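The cover lies flat with its knob between the open fingers, at about (370,465). Now straight up.

```bash
python3 -m inch '[[[-0.02,0,-0.017],[0,0,0]],[[-0.06,0,-0.05],[0,0,0]],[[-0.11,0,-0.09],[0,0,0]],[[-0.16,0,-0.135],[0,0,0]],[[-0.2,0,-0.17],[0,0,0]]]'
python3 g2.py .44 -.36 .2 -95 25
python3 - <<'E'
from h import *
from m import circ
for n in("side","top"):
    f,P=grab(n); save(f,n+"5.png"); np.save(n+"5.npy",P)
    q=P.reshape(-1,3); q=q[(q[:,0]>.36)&(q[:,0]<.53)&(q[:,1]<-.36)&(q[:,1]>-.52)&(q[:,2]<.06)]
    p=q[(q[:,2]>.008)&(q[:,2]<.017)]; k=q[q[:,2]>.027]
    print(n,len(p),cv2.minEnclosingCircle(p[:,:2].astype(np.float32)),"knob",len(k),k.mean(0) if len(k) else 0,np.median(p[:,2]))
    A=np.c_[p[:,:2],np.ones(len(p))]; print("slope",np.linalg.lstsq(A,p[:,2],rcond=None)[0])
E
```

```text
time_s: 12.48
tool_pos: [0.4404, -0.422, 0.1653]
ee_rot: [1.948, 1.502, -0.907]
contact_force: [0.5, -1.3, -0.4]
width: 0.499
grasp_force: 0.0
shift [ 0.024  -0.0324 -0.1362] turn [-0.202   0.8266 -0.2589] t 12.4833 F [ 0.5 -1.3 -0.4]
side 883 ((0.44783660769462585, -0.4000224471092224), 0.044103287160396576) knob 70 [ 0.44630699 -0.40029961  0.03397237] 0.01188366434925403
slope [0.0036758  0.00793974 0.01343612]
top 187 ((0.46139949560165405, -0.4402667284011841), 0.08684267103672028) knob 0 0 0.012196758985518086
slope [-0.02711253  0.01188144  0.02832234]
```

```bash
python3 -m inch '[[[0.01,-0.01,-0.03],[-0.04,0.16,-0.05]],[[0.015,-0.015,-0.06],[-0.08,0.33,-0.1]],[[0.02,-0.02,-0.09],[-0.12,0.5,-0.15]],[[0.024,-0.03,-0.12],[-0.16,0.66,-0.2]],[[0.024,-0.032,-0.136],[-0.2,0.825,-0.26]]]'
python3 g2.py .447 -.4 .15 -75 0
```

```text
time_s: 13.0
tool_pos: [0.441, -0.358, 0.1988]
ee_rot: [2.07, 1.905, -0.455]
contact_force: [1.0, -0.8, -0.9]
width: 0.497
grasp_force: 0.0
shift [-0.0342  0.019   0.1233] turn [-0.1425  0.8189 -0.6479] t 13.0 F [ 1.  -0.8 -0.9]
```

```bash
python3 -m inch '[[[-0.007,0.004,0.02],[-0.03,0.16,-0.13]],[[-0.014,0.008,0.04],[-0.06,0.33,-0.26]],[[-0.02,0.012,0.07],[-0.09,0.5,-0.39]],[[-0.027,0.016,0.1],[-0.12,0.66,-0.52]],[[-0.034,0.019,0.123],[-0.1425,0.82,-0.65]]]'
python3 -m inch '[[[0,0,0],[0,0,0]],[[0,0,0],[0,0,0]],[[0,0,0],[0,0,0]],[[0,0,0],[0,0,0]],[[0,0,0],[0,0,0]]]'
python3 g2.py .447 -.4 .08 -75 0
python3 - <<'E'
from h import *
f,P=grab("top"); cv2.imwrite("pics/t6.png",cv2.resize(f["pixels"][180:340,320:500,::-1],None,fx=3,fy=3))
# tin again, both cams
for n in("top","side"):
    f,P=grab(n); q=P.reshape(-1,3); q=q[(abs(q[:,0]-.532)<.06)&(abs(q[:,1]+.167)<.06)&(q[:,2]>.07)&(q[:,2]<.09)]
    print(n,len(q),cv2.minEnclosingCircle(q[:,:2].astype(np.float32)))
    q=P.reshape(-1,3); q=q[(abs(q[:,0]-.447)<.06)&(abs(q[:,1]+.4)<.06)&(q[:,2]<.017)&(q[:,2]>.008)]
    print("cover",len(q),cv2.minEnclosingCircle(q[:,:2].astype(np.float32)))
E
```

```text
time_s: 13.42
tool_pos: [0.4464, -0.4002, 0.1502]
ee_rot: [1.951, 2.404, -0.082]
contact_force: [-0.1, 0.3, -0.6]
width: 0.499
grasp_force: 0.0
time_s: 13.83
tool_pos: [0.447, -0.3992, 0.1509]
ee_rot: [1.952, 2.401, -0.09]
contact_force: [0.1, -0.1, 0.4]
width: 0.499
grasp_force: 0.0
shift [0.0086 0.002  0.1416] turn [-0.0344  0.1367 -0.1067] t 13.8333 F [ 0.1 -0.1  0.4]
top 714 ((0.5316948294639587, -0.1671106368303299), 0.04291689023375511)
cover 700 ((0.4490392804145813, -0.39684927463531494), 0.04651084169745445)
side 555 ((0.5311768651008606, -0.16679854691028595), 0.04443516582250595)
cover 909 ((0.44735604524612427, -0.3982168734073639), 0.04437675699591637)
```

View pics/t6.png

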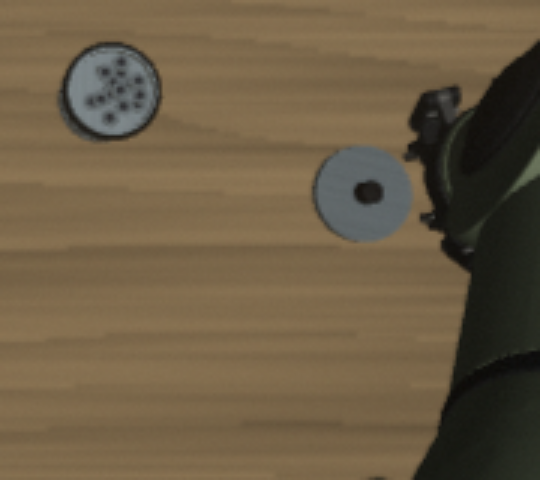

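The cover lies flat at crop (363,193), clear of everything, with the tin at (112,90). Now I level the tool and descend onto the knob.

```bash
python3 -m inch '[[[0.004,0,0.02],[-0.01,0.05,-0.04]],[[0.008,0.002,0.05],[-0.02,0.1,-0.08]],[[0.009,0.003,0.09],[-0.034,0.137,-0.107]],[[0.009,0.003,0.12],[-0.034,0.137,-0.107]],[[0.009,0.003,0.135],[-0.034,0.137,-0.107]]]'
python3 g2.py .4477 -.399 .016 -75 0
python3 -m inch '[[[0,0,0],[0,0,0]],[[0,0,0],[0,0,0]],[[0,0,0],[0,0,0]],[[0,0,0],[0,0,0]],[[0,0,0],[0,0,0]]]'
python3 g2.py .4477 -.399 .016 -75 0
```

```text
time_s: 14.4
tool_pos: [0.4461, -0.4003, 0.0814]
ee_rot: [-1.913, -2.489, -0.0]
contact_force: [-0.0, -0.2, -0.7]
width: 0.5
grasp_force: 0.0
shift [0.0014 0.0039 0.1309] turn [-0.0026 -0.0036 -0.0032] t 14.4 F [-0.  -0.2 -0.7]
time_s: 14.82
tool_pos: [0.447, -0.4008, 0.0839]
ee_rot: [1.914, 2.49, 0.0]
contact_force: [0.1, 1.1, 0.5]
width: 0.499
grasp_force: 0.0
shift [0.0032 0.0022 0.1359] turn [ 0.0008  0.0009 -0.0029] t 14.8167 F [0.1 1.1 0.5]
```

```bash
python3 -m inch '[[[0.001,0.001,0.02],[0,0,0]],[[0.003,0.002,0.05],[0,0,0]],[[0.003,0.002,0.085],[0,0,0]],[[0.003,0.002,0.115],[0,0,0]],[[0.003,0.002,0.122],[0,0,0]]]'
python3 -m inch '[[[0,0,0.003],[0,0,0]],[[0,0,0.006],[0,0,0]],[[0,0,0.009],[0,0,0]],[[0,0,0.012],[0,0,0]],[[0,0,0.012],[0,0,0]]]'
python3 g2.py .4477 -.399 .016 -75 0
```

```text
time_s: 15.23
tool_pos: [0.4463, -0.398, 0.0195]
ee_rot: [-1.912, -2.488, -0.0]
contact_force: [0.2, 0.7, -0.2]
width: 0.499
grasp_force: 0.0
time_s: 15.65
tool_pos: [0.4473, -0.3991, 0.0164]
ee_rot: [1.915, 2.491, 0.0]
contact_force: [-0.8, -0.4, 0.0]
width: 0.499
grasp_force: 0.0
shift [0.     0.0007 0.0008] turn [ 0.0003 -0.0002 -0.0034] t 15.65 F [-0.8 -0.4  0. ]
```

```bash
Z='[[[0,0,0],[0,0,0]],[[0,0,0],[0,0,0]],[[0,0,0],[0,0,0]],[[0,0,0],[0,0,0]],[[0,0,0],[0,0,0]]]'
python3 -m inch '[[[0,0,0],[0,0,0]],[[0,0,0],[0,0,0]],[[0,0,0],[0,0,0]],[[0,0,0],[0,0,0]],[[0,0,0],[0,0,0]]]' 0
python3 -m inch '[[[0,0,0],[0,0,0]],[[0,0,0],[0,0,0]],[[0,0,0],[0,0,0]],[[0,0,0],[0,0,0]],[[0,0,0],[0,0,0]]]'
python3 - <<'E'
from h import *
print(arm.read_state()["joint_pos"])
E
python3 -m inch '[[[0,0,0],[0,0,0]],[[0,0,0],[0,0,0]],[[0,0,0],[0,0,0]],[[0,0,0],[0,0,0]],[[0,0,0],[0,0,0]]]' 0.5
```

```text
time_s: 16.07
tool_pos: [0.4473, -0.3991, 0.0166]
ee_rot: [-1.915, -2.491, -0.0]
contact_force: [-1.3, 2.1, 6.5]
width: 0.209
grasp_force: 58.4
time_s: 16.48
tool_pos: [0.4473, -0.3991, 0.0166]
ee_rot: [-1.915, -2.491, -0.0]
contact_force: [-1.8, 1.1, 6.7]
width: 0.206
grasp_force: 58.4
[ 0.63683793  0.77364355 -0.01029908  1.79926308  0.01303509  0.56880159
  0.87850381]
time_s: 16.9
tool_pos: [0.4471, -0.399, 0.0161]
ee_rot: [-1.914, -2.49, -0.0]
contact_force: [-0.1, -0.7, -0.3]
width: 0.499
grasp_force: 0.0
```

```bash
python3 -m inch '[[[0,0,0],[0,0,0.18]],[[0,0,0],[0,0,0.4]],[[0,0,0],[0,0,0.6]],[[0,0,0],[0,0,0.8]],[[0,0,0],[0,0,1]]]'
python3 -m inch '[[[0,0,0],[0,0,0.2]],[[0,0,0],[0,0,0.4]],[[0,0,0],[0,0,0.6]],[[0,0,0],[0,0,0.8]],[[0,0,0],[0,0,1]]]'
python3 -m inch '[[[0,0,0],[0,0,0.2]],[[0,0,0],[0,0,0.4]],[[0,0,0],[0,0,0.6]],[[0,0,0],[0,0,0.8]],[[0,0,0],[0,0,1]]]'
python3 -m inch '[[[0,0,0],[0,0,0]],[[0,0,0],[0,0,0]],[[0,0,0],[0,0,0]],[[0,0,0],[0,0,0]],[[0,0,0],[0,0,0]]]'
python3 g2.py .4472 -.399 .016 -165 0
```

```text
time_s: 17.32
tool_pos: [0.4472, -0.399, 0.0161]
ee_rot: [-2.499, -1.903, -0.0]
contact_force: [-0.5, -1.0, -0.2]
width: 0.5
grasp_force: 0.0
time_s: 17.73
tool_pos: [0.4473, -0.399, 0.0161]
ee_rot: [-2.906, -1.192, 0.0]
contact_force: [0.2, 0.4, -0.1]
width: 0.495
grasp_force: 0.0
time_s: 18.15
tool_pos: [0.4473, -0.3989, 0.0161]
ee_rot: [-3.116, -0.399, 0.0]
contact_force: [0.4, 0.2, -0.0]
width: 0.5
grasp_force: 0.0
time_s: 18.57
tool_pos: [0.4471, -0.3991, 0.0161]
ee_rot: [-3.114, -0.41, 0.0]
contact_force: [-0.6, -0.2, 0.6]
width: 0.495
grasp_force: 0.0
shift [ 0.0002 -0.0001  0.0003] turn [-0.0011  0.0001 -0.0005] t 18.5667 F [-0.6 -0.2  0.6]
```

```bash
python3 -m inch '[[[0,0,0],[0,0,0]],[[0,0,0],[0,0,0]],[[0,0,0],[0,0,0]],[[0,0,0],[0,0,0]],[[0,0,0],[0,0,0]]]' 0
python3 -m inch '[[[0,0,0],[0,0,0]],[[0,0,0],[0,0,0]],[[0,0,0],[0,0,0]],[[0,0,0],[0,0,0]],[[0,0,0],[0,0,0]]]'
python3 - <<'E'
from h import *
f={n:grab(n)[0] for n in("top","side")}
for n,im,(u0,u1,v0,v1) in(("top","top5",(330,385,183,238),),("side","side0",(292,344,243,300))):
    I=cv2.imread(f"pics/{im}.png")[v0:v1,u0:u1]; s=8
    I=cv2.resize(cv2.GaussianBlur(I,(3,3),0),None,fx=s,fy=s,interpolation=cv2.INTER_CUBIC); b=I[:,:,0]
    for th in(100,115,130):
        m=((b>th)*255).astype(np.uint8); m=cv2.morphologyEx(m,cv2.MORPH_CLOSE,np.ones((25,25)))
        cs,_=cv2.findContours(m,cv2.RETR_EXTERNAL,cv2.CHAIN_APPROX_NONE); c=max(cs,key=cv2.contourArea)
        h=cv2.convexHull(c)[:,0,:]; uv=(h+.5)/s-.5+[u0,v0]
        W=proj(f[n],uv,.079)
        print(n,th,cv2.minEnclosingCircle(W[:,:2].astype(np.float32)),cv2.fitEllipse((W[:,:2]*1000).astype(np.float32)))
E
```

```text
time_s: 18.98
tool_pos: [0.4472, -0.3991, 0.0164]
ee_rot: [-3.115, -0.408, 0.0]
contact_force: [-0.8, 1.2, 6.2]
width: 0.208
grasp_force: 58.4
time_s: 19.4
tool_pos: [0.4472, -0.3991, 0.0164]
ee_rot: [-3.115, -0.408, 0.0]
contact_force: [-0.6, 1.2, 5.7]
width: 0.207
grasp_force: 58.4Traceback (most recent call last):
  File "<stdin>", line 8, in <module>
ValueError: max() iterable argument is empty
```

```bash
python3 - <<'E'
from h import *
f={n:grab(n)[0] for n in("top","side")}
for n,im,(u0,u1,v0,v1),(cu,cv) in(("top","top5",(330,385,183,238),(357,210)),("side","side0",(292,344,243,300),(317,262))):
    I0=cv2.imread(f"pics/{im}.png"); print(n,I0[cv,cu-26:cu+27,0].tolist())
    I=I0[v0:v1,u0:u1]; s=8
    I=cv2.resize(cv2.GaussianBlur(I,(3,3),0),None,fx=s,fy=s,interpolation=cv2.INTER_CUBIC); b=I.max(2)
    # outer edge of the dark ring / tin: radial dark minimum
    for z in(.079,):
        C=np.array([.5316,-.1671,z]); T=np.array(f[n]["T"]); fl=210/np.tan(np.radians(f[n]["vfov"])/2)
        a=np.linspace(0,2*np.pi,180,endpoint=False); rr=np.arange(.030,.050,.0003)
        W=C+np.stack([np.cos(a)[:,None]*rr,np.sin(a)[:,None]*rr,0*a[:,None]*rr],-1)
        p=(W-T[:3,3])@T[:3,:3]; u=f[n]["cx"]+fl*p[...,0]/-p[...,2]; v=f[n]["cy"]+fl*p[...,1]/p[...,2]
        S=cv2.remap(cv2.GaussianBlur(I0,(3,3),0).max(2),u.astype(np.float32),v.astype(np.float32),cv2.INTER_CUBIC).astype(float)
        gr=np.gradient(S,axis=1); inner=rr[np.argmin(gr[:,:40],1)]
        X=np.c_[np.cos(a),np.sin(a),np.ones(len(a))]; w=np.ones(len(a),bool)
        for _ in range(5):
            c=np.linalg.lstsq(X[w],inner[w],rcond=None)[0]; w=abs(X@c-inner)<.0015
        print(n,"inner(bright->dark) offset mm",c*1000,w.sum(), (inner-X@c)[w].std()*1000)
E
```

```text
top [25, 24, 25, 26, 41, 53, 54, 54, 55, 54, 55, 55, 56, 57, 55, 58, 57, 54, 56, 59, 58, 57, 58, 59, 60, 59, 59, 60, 60, 61, 62, 59, 61, 62, 61, 62, 62, 63, 62, 62, 62, 64, 65, 62, 63, 63, 64, 64, 64, 64, 64, 65, 65]
top inner(bright->dark) offset mm [ 0.22684155  0.65777572 30.74082066] 119 0.5810057318341625
side [80, 75, 77, 78, 78, 77, 81, 79, 77, 66, 50, 58, 102, 138, 150, 143, 132, 114, 100, 100, 109, 111, 104, 92, 90, 96, 95, 86, 83, 88, 98, 94, 84, 83, 85, 90, 99, 111, 127, 117, 101, 70, 53, 67, 81, 77, 79, 85, 88, 91, 89, 88, 89]
side inner(bright->dark) offset mm [-2.2764462  -3.93721197 34.31465805] 139 0.750385932562915
```

```bash
python3 - <<'E'
from h import *
f={n:grab(n)[0] for n in("top","side")}
a=np.linspace(0,2*np.pi,180,endpoint=False); rr=np.arange(.030,.050,.0003); X=np.c_[np.cos(a),np.sin(a),np.ones(len(a))]
for n in("top","side"):
    I0=cv2.imread(f"pics/{n}0.png"); T=np.array(f[n]["T"]); fl=210/np.tan(np.radians(f[n]["vfov"])/2)
    for z,kind in((.08,"in"),(.0755,"dark"),(.0755,"out")):
        W=np.array([.5316,-.1671,z])+np.stack([np.cos(a)[:,None]*rr,np.sin(a)[:,None]*rr,0*a[:,None]*rr],-1)
        p=(W-T[:3,3])@T[:3,:3]; u=f[n]["cx"]+fl*p[...,0]/-p[...,2]; v=f[n]["cy"]+fl*p[...,1]/p[...,2]
        S=cv2.GaussianBlur(cv2.remap(I0.max(2),u.astype(np.float32),v.astype(np.float32),cv2.INTER_CUBIC).astype(np.float32),(5,5),0)
        k=np.argmin(S,1); g=np.gradient(S,axis=1); j=np.arange(len(rr))
        r={"dark":rr[k],"in":rr[[np.argmin(np.where(j<=k[i],g[i],9e9)) for i in range(180)]],"out":rr[[np.argmax(np.where(j>=k[i],g[i],-9e9)) for i in range(180)]]}[kind]
        w=abs(r-np.median(r))<.003
        for _ in range(6):
            c=np.linalg.lstsq(X[w],r[w],rcond=None)[0]; w=abs(X@c-r)<.0015
        print(n,kind,(c*1000).round(2),w.sum(),((r-X@c)[w].std()*1000).round(2))
E
```

```text
top in [-0.07  0.62 37.81] 169 0.28
top dark [ 0.19  0.68 40.34] 180 0.29
top out [ 0.05  0.71 42.59] 156 0.35
side in [-1.96 -2.7  36.82] 91 0.6
side dark [-0.82 -1.08 39.73] 135 0.56
side out [-0.36 -0.4  43.84] 123 0.76
```

```bash
python3 -m inch '[[[0,0,0],[0,0,0]],[[0,0,0],[0,0,0]],[[0,0,0],[0,0,0]],[[0,0,-0.02],[0,0,0]],[[0,0,-0.06],[0,0,0]]]' 0.5
python3 -m inch '[[[0,0,-0.06],[0,0,0]],[[0,0,-0.12],[0,0,0]],[[0,0,-0.18],[0,0,0]],[[0,0,-0.21],[0,0,0]],[[0,0,-0.21],[0,0,0]]]'
python3 - <<'E'
from h import *
a=np.linspace(0,2*np.pi,180,endpoint=False); rr=np.arange(.033,.053,.0003); X=np.c_[np.cos(a),np.sin(a),np.ones(len(a))]
for n in("top","side"):
    f=grab(n)[0]; save(f,n+"7.png"); I0=f["pixels"][:,:,::-1].astype(np.float32); T=np.array(f["T"]); fl=210/np.tan(np.radians(f["vfov"])/2)
    for z in(.012,):
        W=np.array([.4472,-.3991,z])+np.stack([np.cos(a)[:,None]*rr,np.sin(a)[:,None]*rr,0*a[:,None]*rr],-1)
        p=(W-T[:3,3])@T[:3,:3]; u=f["cx"]+fl*p[...,0]/-p[...,2]; v=f["cy"]+fl*p[...,1]/p[...,2]
        B=np.ascontiguousarray(I0[:,:,0]-I0[:,:,2])  # blue minus red
        S=cv2.GaussianBlur(cv2.remap(B,u.astype(np.float32),v.astype(np.float32),cv2.INTER_CUBIC),(5,5),0)
        r=rr[np.argmin(np.gradient(S,axis=1),1)]; w=abs(r-.043)<.004
        for _ in range(6):
            c=np.linalg.lstsq(X[w],r[w],rcond=None)[0]; w=abs(X@c-r)<.0015
        print(n,(c*1000).round(2),w.sum(),((r-X@c)[w].std()*1000).round(2))
E
```

```text
time_s: 20.12
tool_pos: [0.4462, -0.3982, 0.0452]
ee_rot: [-3.112, -0.407, 0.004]
contact_force: [1.1, -0.5, 0.2]
width: 0.502
grasp_force: 0.0
time_s: 20.53
tool_pos: [0.4483, -0.4002, 0.1553]
ee_rot: [3.112, 0.407, 0.006]
contact_force: [0.8, -0.3, -0.2]
width: 0.502
grasp_force: 0.0
top [-0.95  1.24 43.54] 158 0.55
side [-1.71 -1.1  43.68] 142 0.71
```

```bash
python3 -m inch '[[[0,0,0.05],[0,0,0]],[[0,0,0.11],[0,0,0]],[[0,0,0.17],[0,0,0]],[[0,0,0.23],[0,0,0]],[[0,0,0.25],[0,0,0]]]'
python3 -m inch '[[[0,0,0.005],[0,0,0]],[[0,0,0.01],[0,0,0]],[[0,0,0.015],[0,0,0]],[[0,0,0.019],[0,0,0]],[[0,0,0.019],[0,0,0]]]'
python3 g2.py .4472 -.3991 .0162 -165 0
```

```text
time_s: 21.05
tool_pos: [0.4452, -0.3972, 0.0216]
ee_rot: [-3.11, -0.407, 0.007]
contact_force: [-0.4, 1.1, -0.3]
width: 0.499
grasp_force: 0.0
time_s: 21.47
tool_pos: [0.4476, -0.3992, 0.0173]
ee_rot: [3.115, 0.408, 0.001]
contact_force: [-0.1, -0.5, 0.3]
width: 0.498
grasp_force: 0.0
shift [-0.0008 -0.0004  0.0023] turn [ 0.0006 -0.0012 -0.003 ] t 21.4667 F [-0.1 -0.5  0.3]
```

```bash
python3 -m inch '[[[-0.0005,0,0.001],[0,0,0]],[[-0.0005,0,0.001],[0,0,0]],[[-0.0005,0,0.001],[0,0,0]],[[-0.0005,0,0.001],[0,0,0]],[[-0.0005,0,0.001],[0,0,0]]]' 0
python3 -m inch '[[[0,0,0],[0,0,0]],[[0,0,0],[0,0,0]],[[0,0,0],[0,0,0]],[[0,0,0],[0,0,0]],[[0,0,0],[0,0,0]]]'
python3 -m inch '[[[0,0,-0.01],[0,0,0]],[[0,0,-0.05],[0,0,0]],[[0,0,-0.11],[0,0,0]],[[0,0,-0.18],[0,0,0]],[[0,0,-0.25],[0,0,0]]]'
python3 g2.py .5326 -.1672 .155 -165 0
```

```text
time_s: 21.88
tool_pos: [0.4472, -0.3992, 0.0168]
ee_rot: [-3.115, -0.407, -0.001]
contact_force: [-2.6, 2.0, 7.7]
width: 0.208
grasp_force: 58.4
time_s: 22.3
tool_pos: [0.4472, -0.3992, 0.0168]
ee_rot: [-3.115, -0.407, -0.001]
contact_force: [-2.0, 2.4, 7.7]
width: 0.212
grasp_force: 58.4
time_s: 22.72
tool_pos: [0.4465, -0.3989, 0.1427]
ee_rot: [-3.114, -0.407, 0.002]
contact_force: [0.5, -0.6, -0.6]
width: 0.208
grasp_force: 58.7
shift [ 0.2854 -0.4036 -0.0245] turn [-0.0022  0.0017 -0.0041] t 22.7167 F [ 0.5 -0.6 -0.6]
```

```bash
python3 -m inch '[[[0.02,-0.02,-0.02],[0,0,0]],[[0.05,-0.07,-0.025],[0,0,0]],[[0.08,-0.12,-0.025],[0,0,0]],[[0.12,-0.17,-0.025],[0,0,0]],[[0.16,-0.225,-0.025],[0,0,0]]]'
python3 -m inch '[[[0.03,-0.04,0],[0,0,0]],[[0.065,-0.09,0],[0,0,0]],[[0.095,-0.135,0],[0,0,0]],[[0.115,-0.165,0],[0,0,0]],[[0.122,-0.176,0],[0,0,0]]]'
python3 -m inch '[[[0,0,0],[0,0,0]],[[0,0,0],[0,0,0]],[[0,0,0],[0,0,0]],[[0,0,0],[0,0,0]],[[0,0,0],[0,0,0]]]'
python3 g2.py .5326 -.1672 .107 -165 0
```

```text
time_s: 23.13
tool_pos: [0.4956, -0.2689, 0.1543]
ee_rot: [-3.115, -0.406, -0.001]
contact_force: [1.1, 0.6, -0.9]
width: 0.209
grasp_force: 58.8
time_s: 23.55
tool_pos: [0.5327, -0.1658, 0.1539]
ee_rot: [-3.113, -0.413, -0.0]
contact_force: [-0.1, 0.1, -1.4]
width: 0.206
grasp_force: 58.8
time_s: 23.97
tool_pos: [0.5313, -0.1702, 0.1538]
ee_rot: [-3.115, -0.405, 0.001]
contact_force: [-0.1, 0.3, -1.2]
width: 0.202
grasp_force: 58.8
shift [ 0.0041 -0.005   0.0935] turn [-0.0006  0.0006 -0.0064] t 23.9667 F [-0.1  0.3 -1.2]
```

```bash
python3 -m inch '[[[0.001,-0.001,0.01],[0,0,0]],[[0.003,-0.004,0.04],[0,0,0]],[[0.004,-0.005,0.07],[0,0,0]],[[0.004,-0.005,0.09],[0,0,0]],[[0.004,-0.005,0.0935],[0,0,0]]]'
python3 -m inch '[[[0,0,0],[0,0,0]],[[0,0,0],[0,0,0]],[[0,0,0],[0,0,0]],[[0,0,0],[0,0,0]],[[0,0,0],[0,0,0]]]'
python3 g2.py .5326 -.1672 .099 -165 0
python3 - <<'E'
from h import *
f,_=grab("side"); save(f,"side8.png"); cv2.imwrite("pics/s8.png",cv2.resize(f["pixels"][210:310,260:380,::-1],None,fx=5,fy=5,interpolation=2))
E
```

```text
time_s: 24.38
tool_pos: [0.532, -0.1661, 0.1051]
ee_rot: [-3.114, -0.407, 0.004]
contact_force: [-0.1, 0.5, -1.9]
width: 0.205
grasp_force: 58.8
time_s: 24.8
tool_pos: [0.5332, -0.1662, 0.1074]
ee_rot: [-3.115, -0.407, -0.001]
contact_force: [-0.2, 0.3, -0.6]
width: 0.206
grasp_force: 58.8
shift [-0.0017  0.0017  0.0168] turn [-0.0006 -0.001  -0.0033] t 24.8 F [-0.2  0.3 -0.6]
```

View pics/s8.png

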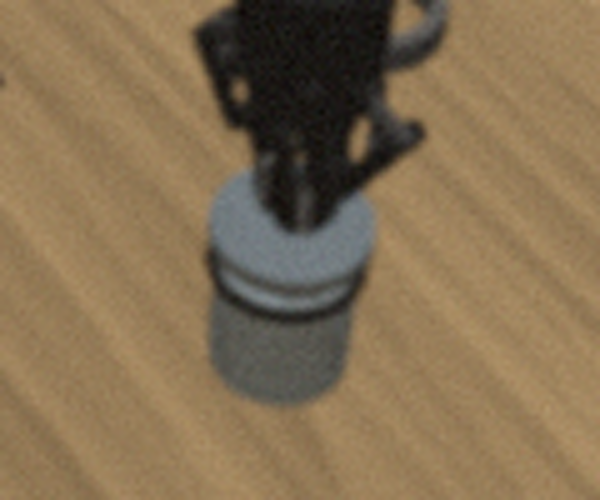

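```bash
python3 - <<'E'
from h import *
f=grab("side")[0]; s=arm.read_state(); print(s["tool_pos"])
I=cv2.imread("pics/side8.png").astype(np.float32); B=cv2.GaussianBlur(I,(3,3),0); d=B[:,:,2]-B[:,:,0]; L=B.max(2)
T=np.array(f["T"]); fl=210/np.tan(np.radians(f["vfov"])/2)
def ext(c,r,h):
    a=np.linspace(0,2*np.pi,720); W=np.array(c)+np.c_[r*np.cos(a),r*np.sin(a),0*a]; p=(W-T[:3,3])@T[:3,:3]
    u=f["cx"]+fl*p[:,0]/-p[:,2]; v=f["cy"]+fl*p[:,1]/p[:,2]; return u.min(),v[u.argmin()],u.max(),v[u.argmax()]
t=s["tool_pos"]; O=t-[0,0,.0168]
for nm,c,r in(("cover top",O+[0,0,.012],.043),("cover low",O,.043),("ring",np.array([.5326,-.1672,.0745]),.0425)): print(nm,np.round(ext(c,r,0),2))
for v in range(252,270):
    row=d[v,292:345]; g=np.gradient(L[v,292:345]); gd=np.gradient(row)
    x=np.arange(292,345)
    def sub(k,q): a,b,c=q[k-1:k+2]; return x[k]+.5*(a-c)/(a-2*b+c)
    l=5+np.argmin(gd[5:20]); r=33+np.argmax(gd[33:50]); print(v,"chroma edges",round(sub(l,gd),2),round(sub(r,gd),2),"mid",round((sub(l,gd)+sub(r,gd))/2,2))
E
```

```text
[ 0.53309871 -0.16615732  0.1072245 ]
cover top [301.16 252.88 334.78 254.78]
cover low [300.94 256.1  334.33 257.99]
ring [300.9  260.63 333.63 262.51]
252 chroma edges 301.37 334.28 mid 317.83
253 chroma edges 301.22 334.5 mid 317.86
254 chroma edges 301.23 334.63 mid 317.93
255 chroma edges 301.32 334.63 mid 317.98
256 chroma edges 301.42 334.63 mid 318.03
257 chroma edges 301.51 334.57 mid 318.04
258 chroma edges 301.51 334.35 mid 317.93
259 chroma edges 301.48 334.14 mid 317.81
260 chroma edges 301.24 333.81 mid 317.53
261 chroma edges 300.98 333.35 mid 317.17
262 chroma edges 301.08 333.07 mid 317.08
263 chroma edges 301.3 332.86 mid 317.08
264 chroma edges 301.65 332.7 mid 317.18
265 chroma edges 301.98 332.53 mid 317.26
266 chroma edges 302.23 332.16 mid 317.19
267 chroma edges 302.33 331.64 mid 316.98
268 chroma edges 302.18 330.98 mid 316.58
269 chroma edges 301.99 330.72 mid 316.36
```

The picture shows the cover level just above the tin: the cover spans columns 301–334.6 and the ring 301–333.3, which agrees with the estimated tin position to about 0.3 mm. Now lower slowly.

```bash
python3 -m inch '[[[-0.001,0.001,0.004],[0,0,0]],[[-0.0015,0.0016,0.008],[0,0,0]],[[-0.0015,0.0016,0.012],[0,0,0]],[[-0.0015,0.0016,0.016],[0,0,0]],[[-0.0015,0.0016,0.016],[0,0,0]]]'
python3 -m inch '[[[0,0,0.001],[0,0,0]],[[0,0,0.002],[0,0,0]],[[0,0,0.003],[0,0,0]],[[0,0,0.004],[0,0,0]],[[0,0,0.004],[0,0,0]]]'
python3 g2.py .5326 -.1672 .0918 -165 0
```

```text
time_s: 25.32
tool_pos: [0.5322, -0.1671, 0.0984]
ee_rot: [-3.114, -0.407, 0.001]
contact_force: [-1.1, -0.3, -1.5]
width: 0.21
grasp_force: 58.8
time_s: 25.73
tool_pos: [0.5324, -0.1671, 0.0969]
ee_rot: [-3.115, -0.407, 0.001]
contact_force: [0.2, 0.4, -0.8]
width: 0.208
grasp_force: 58.8
shift [0.0003 0.0003 0.0101] turn [-0.0011  0.0005 -0.0033] t 25.7333 F [ 0.2  0.4 -0.8]
```

```bash
python3 -m inch '[[[0,0,0.0005],[0,0,0]],[[0,0,0.001],[0,0,0]],[[0,0,0.002],[0,0,0]],[[0,0,0.003],[0,0,0]],[[0,0,0.003],[0,0,0]]]'
python3 -m inch '[[[0,0,0.0005],[0,0,0]],[[0,0,0.001],[0,0,0]],[[0,0,0.002],[0,0,0]],[[0,0,0.003],[0,0,0]],[[0,0,0.003],[0,0,0]]]'
```

```text
time_s: 26.15
tool_pos: [0.5324, -0.1671, 0.0953]
ee_rot: [-3.115, -0.407, 0.001]
contact_force: [0.3, -0.2, -1.4]
width: 0.212
grasp_force: 58.8
time_s: 26.57
tool_pos: [0.5324, -0.1671, 0.0938]
ee_rot: [-3.115, -0.407, 0.001]
contact_force: [0.5, 1.0, -1.3]
width: 0.209
grasp_force: 58.8
```

Slipped over the rim with no force. Now press against the seal in 1 mm steps.

```bash
python3 -m inch '[[[0,0,0.0005],[0,0,0]],[[0,0,0.001],[0,0,0]],[[0,0,0.0015],[0,0,0]],[[0,0,0.002],[0,0,0]],[[0,0,0.002],[0,0,0]]]'
python3 -m inch '[[[0,0,0.0005],[0,0,0]],[[0,0,0.001],[0,0,0]],[[0,0,0.0015],[0,0,0]],[[0,0,0.002],[0,0,0]],[[0,0,0.002],[0,0,0]]]'
python3 -m inch '[[[0,0,0.0005],[0,0,0]],[[0,0,0.001],[0,0,0]],[[0,0,0.0015],[0,0,0]],[[0,0,0.002],[0,0,0]],[[0,0,0.002],[0,0,0]]]'
```

```text
time_s: 26.98
tool_pos: [0.5325, -0.1671, 0.0931]
ee_rot: [-3.115, -0.407, 0.0]
contact_force: [-2.2, 1.0, 4.1]
width: 0.208
grasp_force: 59.1
time_s: 27.4
tool_pos: [0.5325, -0.1671, 0.0921]
ee_rot: [-3.115, -0.407, 0.0]
contact_force: [-1.7, 0.5, 4.6]
width: 0.211
grasp_force: 59.1
time_s: 27.82
tool_pos: [0.5325, -0.1671, 0.0911]
ee_rot: [-3.115, -0.407, 0.0]
contact_force: [-1.1, 0.6, 4.6]
width: 0.211
grasp_force: 59.1
```

```bash
python3 -m inch '[[[0,0,0.0005],[0,0,0]],[[0,0,0.001],[0,0,0]],[[0,0,0.0015],[0,0,0]],[[0,0,0.002],[0,0,0]],[[0,0,0.002],[0,0,0]]]'
python3 -m inch '[[[0,0,0.0005],[0,0,0]],[[0,0,0.001],[0,0,0]],[[0,0,0.0015],[0,0,0]],[[0,0,0.002],[0,0,0]],[[0,0,0.002],[0,0,0]]]'
python3 -m inch '[[[0,0,0.0002],[0,0,0]],[[0,0,0.0004],[0,0,0]],[[0,0,0.0006],[0,0,0]],[[0,0,0.0006],[0,0,0]],[[0,0,0.0006],[0,0,0]]]'
```

```text
time_s: 28.23
tool_pos: [0.5325, -0.1671, 0.0901]
ee_rot: [-3.115, -0.407, 0.0]
contact_force: [-1.7, 0.1, 4.6]
width: 0.207
grasp_force: 59.1
time_s: 28.65
tool_pos: [0.5325, -0.1671, 0.0891]
ee_rot: [-3.115, -0.407, 0.0]
contact_force: [-2.0, 0.7, 4.4]
width: 0.208
grasp_force: 59.1
time_s: 29.07
tool_pos: [0.5325, -0.1672, 0.0888]
ee_rot: [-3.115, -0.407, 0.0]
contact_force: [-2.9, 1.4, 6.6]
width: 0.208
grasp_force: 59.4
```

```bash
python3 -m inch '[[[0,0,0.0002],[0,0,0]],[[0,0,0.0004],[0,0,0]],[[0,0,0.0006],[0,0,0]],[[0,0,0.0006],[0,0,0]],[[0,0,0.0006],[0,0,0]]]'
```

```text
time_s: 29.48
tool_pos: [0.5325, -0.1671, 0.0888]
ee_rot: [-3.114, -0.407, -0.0]
contact_force: [-3.1, 1.2, 12.4]
width: 0.206
grasp_force: 60.1
```

Force rises sharply with no further travel at the expected 8 mm below the rim, so it is home. Relax, release and retreat.

```bash
python3 -m inch '[[[0,0,-0.0004],[0,0,0]],[[0,0,-0.0006],[0,0,0]],[[0,0,-0.0006],[0,0,0]],[[0,0,-0.0006],[0,0,0]],[[0,0,-0.0006],[0,0,0]]]'
python3 -m inch '[[[0,0,0],[0,0,0]],[[0,0,0],[0,0,0]],[[0,0,0],[0,0,0]],[[0,0,0],[0,0,0]],[[0,0,0],[0,0,0]]]' 0.5
python3 -m inch '[[[0,0,-0.01],[0,0,0]],[[0,0,-0.04],[0,0,0]],[[0,0,-0.08],[0,0,0]],[[0,0,-0.13],[0,0,0]],[[0,0,-0.18],[0,0,0]]]'
python3 -m inch '[[[0,0,-0.05],[0,0,0]],[[0,0,-0.09],[0,0,0]],[[0,0,-0.12],[0,0,0]],[[0,0,-0.13],[0,0,0]],[[0,0,-0.13],[0,0,0]]]'
python3 - <<'E'
from h import *
f,P=grab("side"); cv2.imwrite("pics/s9.png",cv2.resize(f["pixels"][130:320,180:430,::-1],None,fx=3,fy=3,interpolation=2))
q=P.reshape(-1,3); q=q[(abs(q[:,0]-.5325)<.036)&(abs(q[:,1]+.167)<.036)&(q[:,2]>.07)&(q[:,2]<.094)]
A=np.c_[q[:,:2]-[.5325,-.1671],np.ones(len(q))]; print(len(q),np.linalg.lstsq(A,q[:,2],rcond=None)[0])
E
```

```text
time_s: 29.9
tool_pos: [0.5325, -0.1671, 0.0888]
ee_rot: [-3.114, -0.407, 0.0]
contact_force: [-2.1, 1.6, 6.2]
width: 0.208
grasp_force: 59.6
time_s: 30.32
tool_pos: [0.5324, -0.1671, 0.0886]
ee_rot: [-3.115, -0.407, 0.001]
contact_force: [0.2, 0.9, 0.7]
width: 0.503
grasp_force: 0.0
time_s: 30.73
tool_pos: [0.5321, -0.1673, 0.1798]
ee_rot: [-3.115, -0.407, 0.001]
contact_force: [0.3, 1.3, -0.0]
width: 0.5
grasp_force: 0.0
time_s: 31.15
tool_pos: [0.5329, -0.1673, 0.2447]
ee_rot: [-3.115, -0.407, -0.003]
contact_force: [0.3, -0.2, 0.2]
width: 0.499
grasp_force: 0.0
502 [0.02695031 0.02604303 0.08369297]
```

View pics/s9.png

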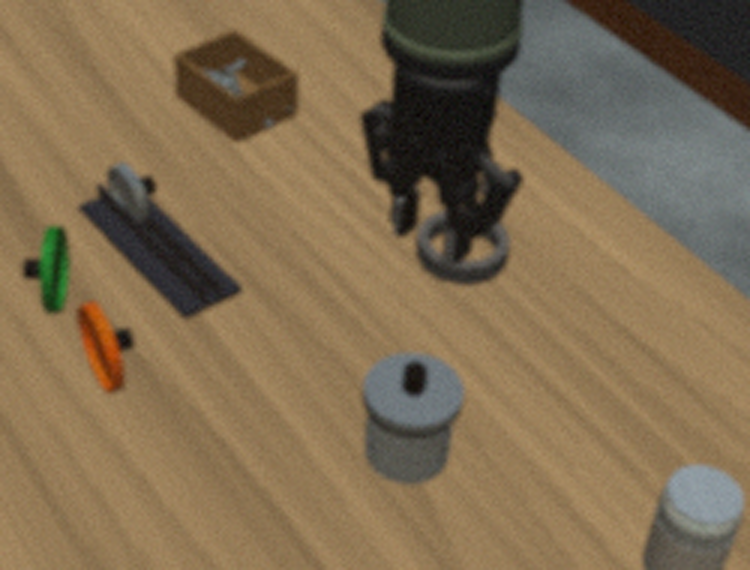

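The cover sits on the tin at (413,395), level, with its top at 83.7 mm against 84 expected. The small cover and bystanders are undisturbed.

```bash
python3 -c "
from bench import arm
print(arm.hand_in())"
```

```text
the job is handed in; nothing more can be done
None
```

The large cover was laid flat on the bench knob up, released, picked up again and pressed home on the tin; the last picture shows it seated and everything else undisturbed. The job is handed in, but no verdict was returned.

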